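# Slide the dough scraper out over the end of the chopping board

### The arm

A 6-joint arm with a two-finger parallel gripper is mounted at the origin on a cart in front of the work surface, level with it; the furniture and walls round the work are solid. World frame = base frame: x ahead of the robot, y to its left, z up, the work surface at z = 0. Lengths are in m, angles in rad, forces in N, time in s.
With the tool pointing down it reaches from about 0.325 to 0.875 m from the base axis. Payload 4.4 kg.
Tool frame: the origin (TCP) lies midway between the tips of the shut fingers; the grasp point (between the pads) lies 19 mm behind it (ctrl.tcp_to_grasp is the distance from the TCP to the grasp point, in m); z points along the fingers, y is the line along which they close (so a half turn about z gives the same grasp; the last joint's range is limited). The gripper opens to 85 mm and grips with 20 to 120 N. Pads are 22 mm wide; open, the fingers measure 114 mm over their backs; the gripper's body (76 mm by 85 mm) begins 54 mm behind the grasp point. The pads swing forward as they close: fully open they stand 13 mm farther back than shut.
Start: joints at [1.05, 0.207, 1.542, -0, 1.393, -0.15], TCP at [0.208, 0.536, 0.231] pointing down, gripper open.
Joint ranges: [-2.73, 2.73], [-0.86, 2.22], [0.23, 2.46], [-1.11, 4.25], [0.08, 2.63], [-2.82, 2.82]. Speed limits (rad/s): [2.79, 2.79, 3.14, 3.14, 3.14, 3.14].

### API

Orientations are given as [roll, pitch, yaw] about the fixed x, y, z axes, in that order (R = Rz(yaw) Ry(pitch) Rx(roll)).
In Python, from cell import ctrl gives the robot as it stands. The module is installed in compiled form; this text tells all that it offers.
- The arm moves only by the tool carry_out, never from a script. Its argument "increments" is text: rows parted by semicolons, each of 5 numbers parted by spaces: the shift along the tool's x, y, z in m, then the turn about the tool's z in degrees, then the closure, from -1 (fully open) to 1 (shut). In form: x y z twist gripper; .... A call has 1 to 10 rows; each row is the pose to reach, as a shift and turn from the pose commanded when the call began, along the tool's axes at that moment; what a row does not reach only later rows make up. A row lasts 1/12 s, in which the tool goes at most 41.7 mm and 7.16 degrees, less where a joint would pass 70% of its speed; a pose out of reach is approached as far as the arm can. A call with a gripper value outside its range is refused whole. The fingers move at their own pace and stop on an object; the grip force is fixed at half the most. Time passes only in rows, so rows that repeat a pose let the fingers close. It gives the time, the measured TCP pose, the force, the opening and the grip force at its end, in the units of the state.
- ctrl.get_state(): the state, without advancing time (a new reading comes with each control period).
- ctrl.read_camera(name): name is "scene" or "top"; returns a dict with "color" (400x640x3 uint8, red, green, blue), "fx", "fy", "cx", "cy" (pixels), "R" (3x3) and "t" (3): a world point X has camera coordinates R X + t. Camera axes: x right, y down, z forward; pixel columns grow to the right and rows downward; lengths in m; the calibration is good to about 2 mm. A picture is of the moment at which its call begins. There is no depth.
- ctrl.close_job(): hands the job in; it is judged then, once.
Trained networks look in a picture, given as the dict that the camera call returned (one of the last four; its "shot" number tells which), for a name from the list of things; names that differ only in an ending like _2 or _b are one class to them, and where a whole thing is asked for, a point or a joint stands for the part that bears it (a point fixed in the world has none). Each returns a list of dicts, best first, with "p" (0 to 1); they miss things now and then, are a little off and sometimes report something else, mostly with a low value. They report only what shows in the picture. A call takes as long as a camera call.
- ctrl.search_frame(picture, query): "centre" ([column, row] in pixels, amid what is visible of it).
- ctrl.masks_of(picture, query): "region" (400x640 bool, what is visible of it) and "centre" ([column, row] in pixels, amid what is visible of it).
The state is a dict: "time": time; "joint_positions": joint angles; "joint_velocities": joint speeds; "effort": joint torques, N m; "eef_pos": TCP position; "orientation": TCP orientation; "contact_force": force on the tool from outside, world axes, zero at the start; "torque": the same for the moment, N m; "finger_gap": opening from 0.0 (shut) to 1.0 (fully open); "grip_force": force on a finger pad.
Only numpy, scipy, OpenCV 4.12 (cv2) and the standard library are available. Lean on these libraries where they do the work, as an engineer would, in place of code of your own. Each camera call takes 0.05 s, during which the arm holds its last target. There are 200 camera calls.

### The job

Get the dough scraper ready to be taken up: push it flat along the chopping board until exactly its orange grip band sticks out past the board's right-hand short end, with the line between orange and white running along the board's end edge and the white part still resting on the board, not past the board's long sides. Only push or drag it gently with the fingertips, never grip, lift or tip it, and leave the lemon, garlic, spice jar and clothes peg where they are; finish clear of everything.

Things in the scene. Friction and masses are not known exactly. Their poses are not given: they have to be found in the camera images.
- scraper: Loose flat plastic dough scraper lying on the board, 130 (its x) by 110 (its y) by 8 mm thick, all four corners rounded with radius 12 mm, about 0.12 kg; white but for an orange grip band 30 mm wide across its -y end, over the full 130 mm. Origin: centre of its underside; x along the band, y from the orange end to the white end, z up. It slides on the board with ordinary friction, and a push with two fingers against its straight white end also straightens it.
- scraper_line (a point): Middle of the straight line between the orange band and the white part, on the scraper's top face (25 mm from the scraper's centre towards the orange end, 8 mm above its underside). Axes as the scraper's.
- scraper_back (a point): Middle of the white end face of the scraper (55 mm from its centre, away from the orange band), half-way up its thickness. Axes as the scraper's.
- board: Wooden chopping board, 230 (its x) by 340 (its y) by 22 mm thick, lying flat on the worktop; it does not move when pushed. Origin: centre of its underside; x points away from the robot across the board, y to the left along it, z up; its top is 22 mm above the worktop. Wall cabinets hang behind it, their undersides about 0.52 m above the worktop and their fronts roughly above the board's far long side: keep the wrist and elbow low or drawn in there.
- board_edge (a point): Middle of the top edge of the board's right-hand short end (the -y end, 170 mm from the board's centre, 22 mm above the worktop). Axes as the board's: -y points out past the end.
- lemon: Yellow lemon, about 71x53x51 mm, loose on the worktop near the left end or beyond the far long side of the board; bystander. Origin under it, on the worktop.
- garlic: Garlic bulb, about 56 mm across and high, loose on the worktop near the left end or beyond the far long side of the board; bystander. Origin under it, on the worktop.
- spice: Small spice jar with a red cap, 45 mm across, 106 mm high, standing loose on the worktop near the left end or beyond the far long side of the board; bystander. Origin at the centre of its underside.
- peg: Wooden clothes peg, 19x72x11 mm, lying loose on the worktop beyond the far long side of the board; bystander. Origin at the centre of its underside.

How it is judged:
At the end, for the whole second after the job is handed in: The scraper lies flat and at rest on the board, its orange/white line within 8 mm of the board's right-hand end edge, square to the board within about 7 degrees, its middle within 53 mm of the board's long centre line; each bystander within 25 mm of where it stood (y of scraper_line in the frame of board_edge between -0.008 and 0.008 m and angle between the y axis of scraper and the y axis of board, either way round below 0.12 rad and x of scraper_line in the frame of board_edge between -0.053 and 0.053 m and z of scraper_line in the frame of board_edge between 0.004 and 0.012 m and angle between scraper's own z axis and vertical below 0.06 rad and linear speed of scraper below 0.01 m/s and distance of each of lemon, garlic, spice, peg from where it was at the start of the episode below 0.025 m); the robot touches nothing.
It fails at once if the scraper is lifted off the board or tipped (height (world z) of scraper above 0.034 m or angle between scraper's own z axis and vertical above 0.25 rad).
It fails at once if the scraper is gripped or pressed hard (over 40 N from the fingers) (contact force between the fingers and scraper above 40 N).
It fails at once if the scraper falls off the board (height (world z) of scraper below 0.008 m).
It fails at once if a bystander (lemon, garlic, spice jar, peg) is moved more than 25 mm (distance of any of lemon, garlic, spice, peg from where it was at the start of the episode above 0.025 m).
It also fails if it takes over 38 s, if anything falls off the work surface, if the arm or the gripper's body presses on something with over 40 N, if the wrist force passes 120 N, or if a joint passes its speed limit or range.

## Working session

There is one attempt and no reset: what is moved stays moved. The work goes in short steps, Python scripts to look and compute and a tool call to move; the robot and the scene stay as the last step left them, time stands still between calls to the robot, and variables do not carry over. Pictures are saved under pics/ and viewed, at most 10 in all, crops included, and the job is handed in when it is done.

Besides the shell and the picture viewer there is one more tool, called after ">>>" by a JSON object that holds its "fn" and its "kwargs". carry_out: Moves the arm, as the interface text tells. Its arguments: {"type":"object","properties":{"increments":{"type":"string"}},"required":["increments"]}

```bash
mkdir -p pics; cat > h.py <<'E'
import numpy as np,cv2
from cell import ctrl
def ray(c,p):
    R=np.array(c["R"]);t=np.array(c["t"])
    d=R.T@np.array([(p[0]-c["cx"])/c["fx"],(p[1]-c["cy"])/c["fy"],1.]);return -R.T@t,d
def onz(c,p,z):
    o,d=ray(c,p);return o+d*(z-o[2])/d[2]
def tri(a,p,b,q):
    o1,d1=ray(a,p);o2,d2=ray(b,q)
    s=np.linalg.lstsq(np.c_[d1,-d2],o2-o1,rcond=None)[0]
    return (o1+d1*s[0]+o2+d2*s[1])/2, np.linalg.norm(o1+d1*s[0]-o2-d2*s[1])
def save(c,n): cv2.imwrite("pics/"+n,c["color"][:,:,::-1])
E
python3 - <<'E'
from h import *
np.set_printoptions(precision=4,suppress=True)
S=ctrl.get_state();print(S["time"],S["eef_pos"],S["orientation"])
cs={n:ctrl.read_camera(n) for n in("scene","top")}
save(cs["scene"],"s0.png");save(cs["top"],"t0.png")
for n,c in cs.items():
    print(n,ray(c,(320,200)))
    for q in("scraper","board","lemon","garlic","spice","peg","scraper_line","scraper_back"):
        m=ctrl.masks_of(c,q)
        for r in m[:2]:
            k=cv2.findContours(r["region"].astype(np.uint8),0,1)[0];k=max(k,key=cv2.contourArea)
            z={"scraper":.03,"board":.022}.get(q,0)
            b=cv2.boxPoints(cv2.minAreaRect(k))
            print(q,r["p"],r["centre"],r["region"].sum(),[onz(c,x,z)[:2].round(3).tolist() for x in b], onz(c,r["centre"],z)[:2])
E
```

```text
0.0 [0.2075 0.5355 0.2301] [-3.1394 -0.0004  2.7718]
scene (array([-0.0931,  1.0209,  0.6123]), array([ 0.5426, -0.6548, -0.5262]))
scraper 0.87 [364.3, 202.0] 823 [[0.477, 0.209], [0.446, 0.158], [0.388, 0.229], [0.418, 0.276]] [0.4318 0.2393]
board 0.75 [359.9, 225.0] 5919 [[0.468, 0.446], [0.697, 0.152], [0.422, 0.041], [0.267, 0.348]] [0.3937 0.3056]
board 0.2 [260.7, 216.9] 637 [[0.588, 0.445], [0.613, 0.363], [0.531, 0.389], [0.511, 0.465]] [0.5637 0.418 ]
lemon 0.6 [263.0, 217.1] 586 [[0.611, 0.422], [0.637, 0.341], [0.556, 0.367], [0.536, 0.442]] [0.5839 0.3928]
garlic 0.57 [290.7, 245.8] 613 [[0.512, 0.421], [0.468, 0.382], [0.415, 0.442], [0.456, 0.479]] [0.4706 0.4279]
spice 0.83 [279.7, 183.6] 1033 [[0.777, 0.182], [0.737, 0.145], [0.568, 0.325], [0.603, 0.356]] [0.6569 0.2664]
peg 0.52 [298.1, 177.8] 68 [[0.626, 0.251], [0.666, 0.2], [0.654, 0.195], [0.614, 0.246]] [0.6435 0.2166]
scraper_line 0.93 [359.6, 202.5] 800 [[0.51, 0.161], [0.475, 0.11], [0.413, 0.189], [0.446, 0.236]] [0.4654 0.2078]
scraper_back 0.83 [359.9, 200.9] 868 [[0.51, 0.15], [0.468, 0.111], [0.409, 0
[... 426 characters left out ...]
0.221]] [0.4706 0.2432]
lemon 0.74 [257.0, 175.4] 725 [[0.591, 0.453], [0.592, 0.395], [0.534, 0.394], [0.534, 0.452]] [0.5659 0.4246]
garlic 0.59 [236.5, 237.4] 614 [[0.456, 0.493], [0.48, 0.445], [0.433, 0.421], [0.408, 0.469]] [0.4402 0.4623]
spice 0.61 [305.6, 155.6] 504 [[0.631, 0.35], [0.631, 0.301], [0.578, 0.301], [0.578, 0.35]] [0.6083 0.3264]
peg 0.74 [353.6, 140.7] 203 [[0.625, 0.257], [0.668, 0.203], [0.655, 0.193], [0.612, 0.247]] [0.6413 0.2269]
scraper_line 0.79 [352.0, 219.8] 3757 [[0.471, 0.325], [0.566, 0.255], [0.483, 0.146], [0.39, 0.218]] [0.4759 0.2327]
scraper_back 0.72 [352.2, 219.3] 3585 [[0.472, 0.323], [0.564, 0.255], [0.482, 0.147], [0.392, 0.217]] [0.4769 0.2323]
```

```bash
python3 - <<'E'
import cv2
a=cv2.imread("pics/t0.png")[100:360,180:580];cv2.imwrite("pics/t0c.png",cv2.resize(a,(800,520),interpolation=cv2.INTER_CUBIC))
E
```

```text
(no output)
```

View pics/t0c.png

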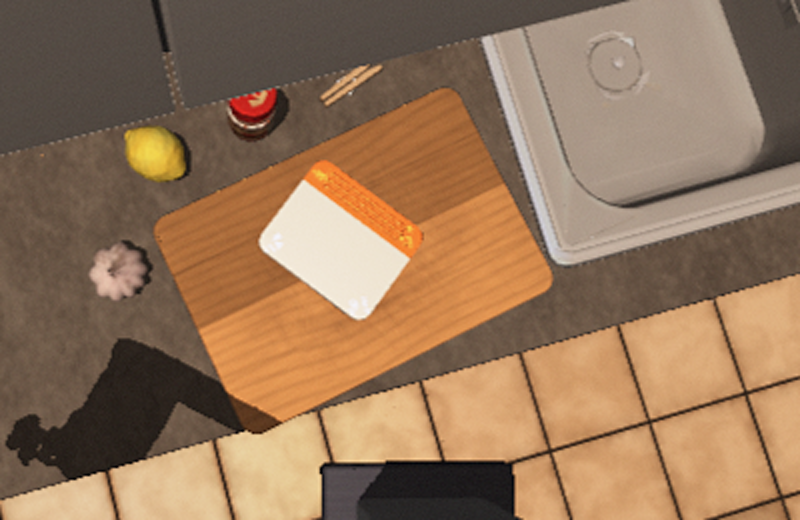

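View pics/s0.png

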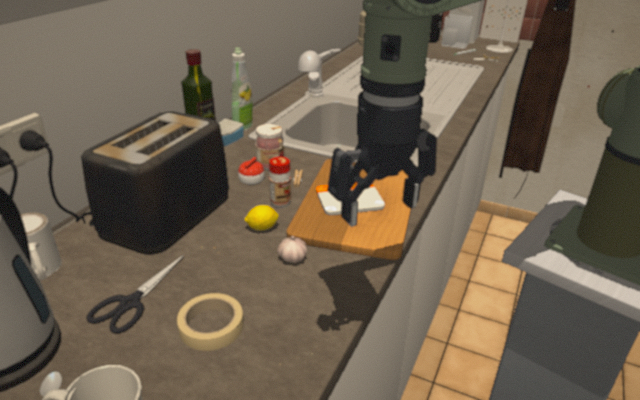

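The top view shows the board with its right end next to the sink. The scraper's white end faces lower left: crop corners are about (262,240) and (365,318), and the orange corners are (318,162) and (423,240). The lemon, garlic, jar and peg are all at the left or far side. Next I'll fit the poses.

```bash
cat >> h.py <<'E'
from scipy.optimize import least_squares
def rrect(w,h,r,n=14):
    P=[]
    for cx,cy,a in((w/2-r,h/2-r,0),(-w/2+r,h/2-r,90),(-w/2+r,-h/2+r,180),(w/2-r,-h/2+r,270)):
        P+= [(cx+r*np.cos(t),cy+r*np.sin(t)) for t in np.radians(np.linspace(a,a+90,6))]
    return np.array(P,np.float32)
def fit(pts,w,h,r,x0):
    poly=rrect(w,h,r).reshape(-1,1,2)
    def f(v):
        c,s=np.cos(v[2]),np.sin(v[2]);q=(pts-v[:2])@np.array([[c,-s],[s,c]])
        return [cv2.pointPolygonTest(poly,(float(a),float(b)),True) for a,b in q]
    o=least_squares(f,x0,loss="soft_l1",f_scale=.002,diff_step=1e-4);return o.x,np.sqrt(np.mean(np.array(f(o.x))**2))
def world(c,mask,z):
    k=max(cv2.findContours(mask.astype(np.uint8),0,cv2.CHAIN_APPROX_NONE)[0],key=cv2.contourArea)[:,0]
    return np.array([onz(c,p,z)[:2] for p in k.astype(float)])
def scr(c):
    hsv=cv2.cvtColor(c["color"],cv2.COLOR_RGB2HSV);H,Sa,V=cv2.split(hsv)
    m=ctrl.masks_of(c,"scraper")[0]["region"]; m=cv2.dilate(m.astype(np.uint8),np.ones((9,9)))>0
    white=(Sa<60)&(V>150)&m; orange=(Sa>195)&(V>170)&(H<20)&m
    wc=[onz(c,np.argwhere(k)[:,::-1].mean(0),.03)[:2] for k in(white,orange)]
    return white,orange,wc
E
python3 - <<'E'
from h import *
np.set_printoptions(precision=4,suppress=True)
c=ctrl.read_camera("top")
w,o,wc=scr(c);print(w.sum(),o.sum(),wc)
u=cv2.morphologyEx((w|o).astype(np.uint8),cv2.MORPH_CLOSE,np.ones((5,5)))
d=wc[0]-wc[1];yaw=np.arctan2(d[1],d[0])-np.pi/2
P=world(c,u,.03);v,e=fit(P,.13,.11,.012,[*P.mean(0),yaw]);print("scraper",v,np.degrees(v[2]),e)
b=ctrl.masks_of(c,"board")[0]["region"]
P=world(c,b,.022);v2,e2=fit(P,.23,.34,.012,[*P.mean(0),np.radians(27)]);print("board",v2,np.degrees(v2[2]),e2)
R=lambda a:np.array([[np.cos(a),-np.sin(a)],[np.sin(a),np.cos(a)]])
print("edge",v2[:2]+R(v2[2])@[0,-.17],"scr in board",R(v2[2]).T@(v[:2]-v2[:2]),np.degrees(v[2]-v2[2]))
print("line in edge",R(v2[2]).T@(v[:2]+R(v[2])@[0,-.025]-v2[:2])+[0,.17])
im=c["color"].copy()
Rm=np.array(c["R"]);t=np.array(c["t"])
for vv,(a,h,r),z in((v,(.13,.11,.012),.03),(v2,(.23,.34,.012),.022)):
    q=rrect(a,h,r)@R(vv[2]).T+vv[:2];X=np.c_[q,np.full(len(q),z)]@Rm.T+t
    px=np.c_[X[:,0]/X[:,2]*c["fx"]+c["cx"],X[:,1]/X[:,2]*c["fy"]+c["cy"]]
    cv2.polylines(im,[np.round(px*16).astype(np.int32)],True,(0,0,255),1,shift=4)
cv2.imwrite("pics/f0.png",cv2.resize(im[100:360,180:580,::-1],(800,520)))
E
```

```text
2668 766 [array([0.4605, 0.2487]), array([0.5053, 0.2145])]
scraper [0.4731 0.2398 0.9252] 53.01117143756259 0.0012131722821042018
board [0.4596 0.2251 0.4463] 25.572560961145452 0.0015191363989877093
edge [0.533  0.0718] scr in board [0.0185 0.0074] 27.438610476417136
line in edge [0.03   0.1552]
```

View pics/f0.png

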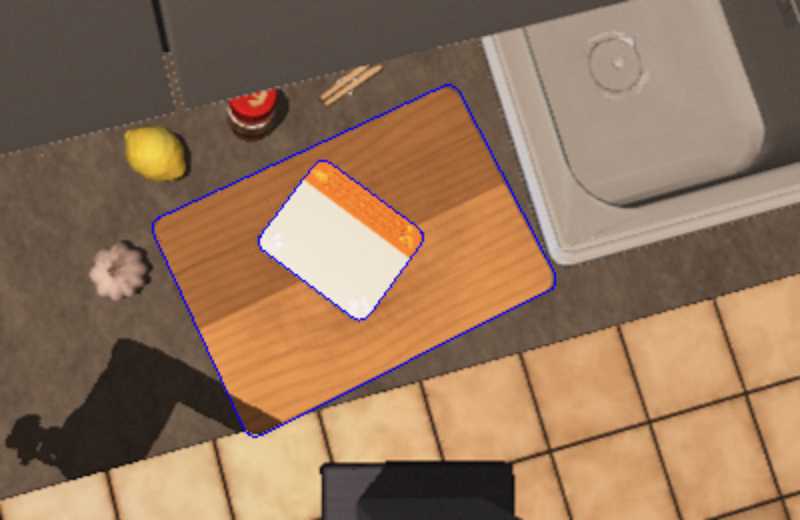

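The fits overlay both outlines well, within about 1.5 mm. The scraper is turned +27° from the board, with 155 mm to go. I'll push along tool -x with the half-closed fingers in line with the board's x axis, so I move to above the board behind the white end first.

>>> {"fn": "carry_out", "kwargs": {"increments": "-0.03 -0.012 0.01 7 0; -0.06 -0.024 0.02 14 0; -0.09 -0.036 0.03 21 0; -0.12 -0.048 0.04 28 0; -0.155 -0.062 0.055 35 0; -0.19 -0.076 0.07 43.2 0; -0.225 -0.09 0.08 43.2 0; -0.263 -0.105 0.09 43.2 0; -0.263 -0.105 0.09 43.2 0; -0.263 -0.105 0.09 43.2 0"}}

```text
time: 1.88
eef_pos: [0.4162, 0.3414, 0.1406]
orientation: [-3.14, -0.0, 2.013]
contact_force: [0.3, 0.4, 0.3]
finger_gap: 0.5
grip_force: 0.0
```

```bash
cat >> h.py <<'E'
B=np.array([.4596,.2251]);BA=.4463
def tcpb():
    S=ctrl.get_state();c,s=np.cos(BA),np.sin(BA);p=np.array(S["eef_pos"])
    print("tcp in board",np.round((p[:2]-B)@np.array([[c,-s],[s,c]]),4),"z",round(p[2],4),"yaw err",np.degrees(S["orientation"][2]-BA-np.pi/2).round(2),S["orientation"],"F",np.round(S["contact_force"],1),"gap",S["finger_gap"],"t",S["time"])
E
python3 -c "
from h import *
tcpb();c=ctrl.read_camera('scene');cv2.imwrite('pics/s1.png',cv2.resize(c['color'][120:280,220:480,::-1],(780,480)))"
```

```text
tcp in board [0.0111 0.1236] z 0.1406 yaw err -0.22 [-3.14009213e+00 -4.13765610e-05  2.01320574e+00] F [0.3 0.4 0.3] gap 0.5001651392172788 t 1.8833
```

View pics/s1.png

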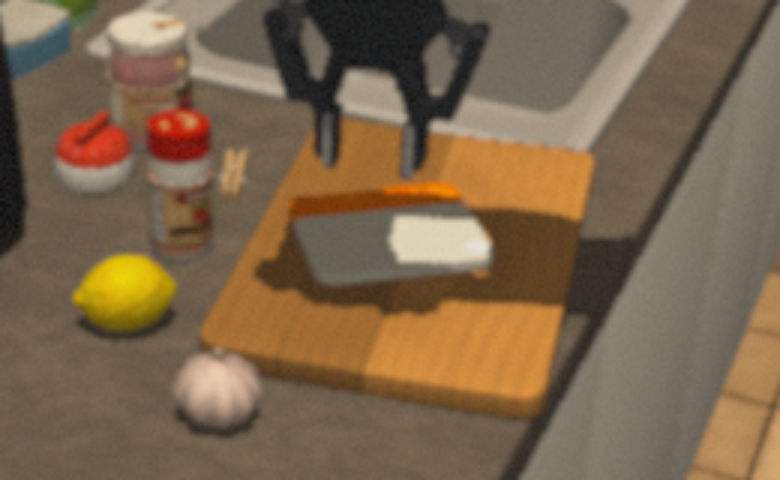

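The scene view shows the half-open fingers (crop tips near (328,160) and (410,170)) in the air behind the white end, with nothing in the way. I'll lower them now.

>>> {"fn": "carry_out", "kwargs": {"increments": "0 0 0.03 0 0; 0 0 0.06 0 0; 0 0 0.085 0 0; 0 0 0.1 0 0; 0 0 0.11 0 0; 0 0 0.112 0 0; 0 0 0.114 0 0; 0 0 0.114 0 0"}}

```text
time: 2.6
eef_pos: [0.4156, 0.3442, 0.0283]
orientation: [3.14, -0.0, 2.019]
contact_force: [-0.8, -0.7, 0.5]
finger_gap: 0.497
grip_force: 0.0
```

>>> {"fn": "carry_out", "kwargs": {"increments": "0 0 0.001 0 0; 0 0 0.002 0 0; 0 0 0.003 0 0; 0 0 0.003 0 0"}}

```text
time: 2.93
eef_pos: [0.4154, 0.3433, 0.0247]
orientation: [3.141, -0.0, 2.018]
contact_force: [0.3, 0.1, -0.4]
finger_gap: 0.503
grip_force: 0.0
```

>>> {"fn": "carry_out", "kwargs": {"increments": "0 0 0.001 0 0; 0 0 0.002 0 0; 0 0 0.002 0 0"}}

```text
time: 3.18
eef_pos: [0.415, 0.343, 0.0221]
orientation: [-3.141, 0.0, 2.018]
contact_force: [0.1, -0.1, -0.3]
finger_gap: 0.499
grip_force: 0.0
```

>>> {"fn": "carry_out", "kwargs": {"increments": "0 0 0.001 0 0; 0 0 0.0015 0 0; 0 0 0.0015 0 0"}}

```text
time: 3.43
eef_pos: [0.415, 0.3431, 0.0206]
orientation: [-3.141, 0.0, 2.018]
contact_force: [0.2, 0.6, -0.6]
finger_gap: 0.499
grip_force: 0.0
```

>>> {"fn": "carry_out", "kwargs": {"increments": "0 0 0.0005 0 0; 0 0 0.001 0 0; 0 0 0.001 0 0"}}

```text
time: 3.68
eef_pos: [0.4151, 0.3432, 0.0204]
orientation: [-3.141, 0.0, 2.018]
contact_force: [-1.3, -1.0, 3.4]
finger_gap: 0.502
grip_force: 2.3
```

>>> {"fn": "carry_out", "kwargs": {"increments": "0 0 0.0005 0 0; 0 0 0.001 0 0; 0 0 0.001 0 0"}}

```text
time: 3.93
eef_pos: [0.4152, 0.3432, 0.0203]
orientation: [-3.141, 0.0, 2.018]
contact_force: [-3.8, -2.5, 10.0]
finger_gap: 0.503
grip_force: 5.8
```

>>> {"fn": "carry_out", "kwargs": {"increments": "0 0 0.0005 0 0; 0 0 0.001 0 0; 0 0 0.001 0 0"}}

```text
time: 4.18
eef_pos: [0.4152, 0.3432, 0.0203]
orientation: [-3.141, 0.0, 2.018]
contact_force: [-6.2, -3.8, 17.4]
finger_gap: 0.497
grip_force: 9.1
```

Board contact is at TCP z ≈ 0.0204. I'll back off about 2 mm and start pushing.

>>> {"fn": "carry_out", "kwargs": {"increments": "0 0 0.003 0 0; 0 0 -0.005 0 0; 0 0 -0.005 0 0; -0.008 0 -0.005 0 0; -0.016 0 -0.005 0 0; -0.024 0 -0.005 0 0; -0.03 0 -0.005 0 0; -0.036 0 -0.005 0 0; -0.042 0 -0.005 0 0; -0.048 0 -0.005 0 0"}}

```text
time: 5.02
eef_pos: [0.436, 0.2992, 0.0225]
orientation: [-3.141, -0.0, 2.017]
contact_force: [-0.2, 0.2, -0.4]
finger_gap: 0.498
grip_force: 0.2
```

>>> {"fn": "carry_out", "kwargs": {"increments": "-0.006 0 0 0 0; -0.012 0 0 0 0; -0.018 0 0 0 0; -0.024 0 0 0 0; -0.03 0 0 0 0; -0.036 0 0 0 0; -0.042 0 0 0 0; -0.048 0 0 0 0; -0.054 0 0 0 0; -0.054 0 0 0 0"}}

```text
time: 5.85
eef_pos: [0.4598, 0.2502, 0.0229]
orientation: [3.141, 0.001, 2.017]
contact_force: [0.3, -0.9, 0.1]
finger_gap: 0.503
grip_force: 0.0
```

```bash
python3 -c "
from h import *
tcpb();c=ctrl.read_camera('top');cv2.imwrite('pics/t2.png',cv2.resize(c['color'][100:360,180:580,::-1],(800,520)))"
```

```text
tcp in board [0.011  0.0225] z 0.0229 yaw err -0.02 [3.14141598e+00 5.35038631e-04 2.01681518e+00] F [ 0.3 -0.9  0.1] gap 0.5025496924815203 t 5.85
```

View pics/t2.png

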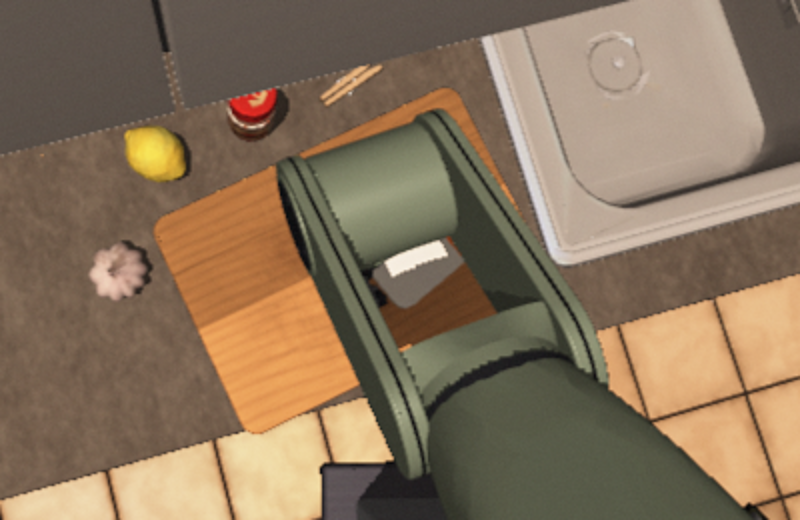

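The arm hides most of the view. The scraper's near white corner shows around crop (405,305), moving ahead of the fingers. I'll push on and stop about 25 mm short before looking.

>>> {"fn": "carry_out", "kwargs": {"increments": "-0.006 0 0 0 0; -0.012 0 0 0 0; -0.018 0 0 0 0; -0.024 0 0 0 0; -0.03 0 0 0 0; -0.036 0 0 0 0; -0.042 0 0 0 0; -0.048 0 0 0 0; -0.054 0 0 0 0; -0.054 0 0 0 0"}}

```text
time: 6.73
eef_pos: [0.4831, 0.2014, 0.0228]
orientation: [3.142, 0.001, 2.017]
contact_force: [-0.6, 0.5, -0.0]
finger_gap: 0.498
grip_force: 0.0
```

>>> {"fn": "carry_out", "kwargs": {"increments": "-0.006 0 0 0 0; -0.012 0 0 0 0; -0.018 0 0 0 0; -0.022 0 0 0 0; -0.022 0 0 0 0; 0 0 0 0 0; 0.03 0 -0.03 0 0; 0.06 0 -0.06 0 0; 0.1 0 -0.08 0 0; 0.1 0 -0.08 0 0"}}

```text
time: 7.57
eef_pos: [0.4401, 0.2982, 0.1075]
orientation: [3.133, -0.002, 2.022]
contact_force: [1.4, -0.1, 0.3]
finger_gap: 0.498
grip_force: 0.0
```

>>> {"fn": "carry_out", "kwargs": {"increments": "0.04 -0.02 0 0 0; 0.08 -0.04 0 0 0; 0.12 -0.06 0 0 0; 0.14 -0.08 0 0 0; 0.14 -0.08 0 0 0"}}

```text
time: 7.98
eef_pos: [0.3005, 0.3854, 0.1017]
orientation: [-3.137, -0.001, 2.024]
contact_force: [-0.1, -0.1, -1.7]
finger_gap: 0.5
grip_force: 0.0
```

```bash
cat > m.py <<'E'
from h import *
import sys
np.set_printoptions(precision=4,suppress=True)
tcpb();c=ctrl.read_camera('top');im=c['color'].copy()
w,o,wc=scr(c);u=cv2.morphologyEx((w|o).astype(np.uint8),cv2.MORPH_CLOSE,np.ones((5,5)))
d=wc[0]-wc[1];P=world(c,u,.03)
v,e=fit(P,.13,.11,.012,[*P.mean(0),np.arctan2(d[1],d[0])-np.pi/2])
R=lambda a:np.array([[np.cos(a),-np.sin(a)],[np.sin(a),np.cos(a)]])
print(w.sum(),o.sum(),"fit",e,"in board",R(BA).T@(v[:2]-B),np.degrees(v[2]-BA),"line in edge",R(BA).T@(v[:2]+R(v[2])@[0,-.025]-B)+[0,.17])
Rm=np.array(c["R"]);t=np.array(c["t"])
q=rrect(.13,.11,.012)@R(v[2]).T+v[:2];X=np.c_[q,np.full(len(q),.03)]@Rm.T+t
px=np.c_[X[:,0]/X[:,2]*c["fx"]+c["cx"],X[:,1]/X[:,2]*c["fy"]+c["cy"]]
cv2.polylines(im,[np.round(px*16).astype(np.int32)],True,(0,0,255),1,shift=4)
cv2.imwrite('pics/'+sys.argv[1],cv2.resize(im[100:360,180:580,::-1],(800,520)))
E
python3 m.py t3.png
```

```text
tcp in board [-0.0743  0.2133] z 0.1017 yaw err 0.39 [-3.1366 -0.0009  2.0239] F [-0.1 -0.1 -1.7] gap 0.4998399487943924 t 7.9833
2650 798 fit 0.0038692685108492136 in board [-0.0103 -0.121 ] 1.9855493049284687 line in edge [-0.0094  0.024 ]
```

View pics/t3.png

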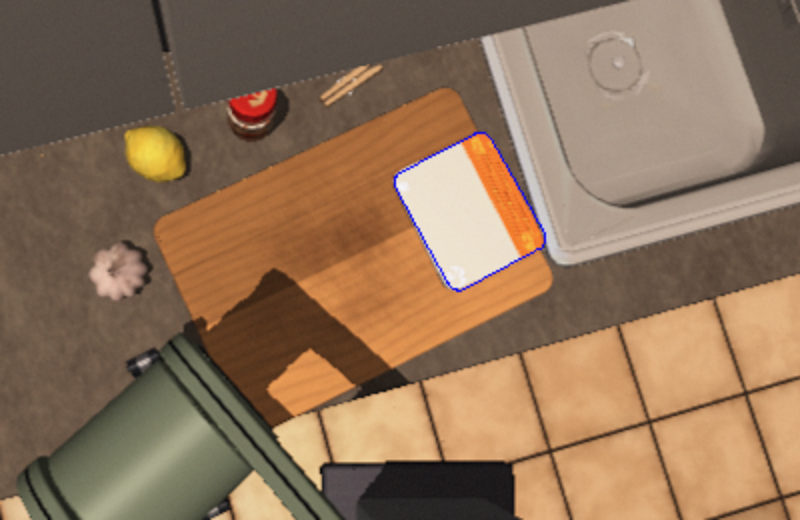

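The scraper is square to within about 2° and 24 mm short, and the bystanders haven't moved. The overlay follows its outline apart from a small miss at the near white corner. The last push is centred on the scraper, so I shift the fingers -20 mm in x.

>>> {"fn": "carry_out", "kwargs": {"increments": "-0.04 0.02 0 0 0; -0.08 0.04 0 0 0; -0.12 0.06 0 0 0; -0.14 0.06 0 0 0; -0.14 0.06 0.03 0 0; -0.14 0.06 0.06 0 0; -0.14 0.06 0.075 0 0; -0.14 0.06 0.08 0 0; -0.14 0.06 0.08 0 0; -0.14 0.06 0.08 0 0"}}

```text
time: 8.92
eef_pos: [0.4226, 0.2832, 0.0229]
orientation: [3.141, 0.0, 2.016]
contact_force: [0.3, 0.3, 0.5]
finger_gap: 0.497
grip_force: 0.0
```

```bash
python3 -c "
from h import *
tcpb()"
```

```text
tcp in board [-0.0083  0.0684] z 0.0229 yaw err -0.05 [3.14092914e+00 3.77269900e-04 2.01619143e+00] F [0.3 0.3 0.5] gap 0.49697069008504763 t 8.9167
```

>>> {"fn": "carry_out", "kwargs": {"increments": "-0.015 0 0 0 0; -0.03 0 0 0 0; -0.045 0 0 0 0; -0.06 0 0 0 0; -0.075 0 0 0 0; -0.09 0 0 0 0; -0.1 0 0 0 0; -0.106 0 0 0 0; -0.112 0 0 0 0; -0.116 0 0 0 0"}}

```text
time: 9.75
eef_pos: [0.4719, 0.179, 0.023]
orientation: [3.141, 0.0, 2.017]
contact_force: [1.0, 0.9, -0.2]
finger_gap: 0.498
grip_force: 0.0
```

>>> {"fn": "carry_out", "kwargs": {"increments": "-0.005 0 0 0 0; -0.01 0 0 0 0; -0.015 0 0 0 0; -0.02 0 0 0 0; -0.024 0 0 0 0; -0.027 0 0 0 0; -0.028 0 0 0 0; -0.028 0 0 0 0; -0.01 0 0 0 0; 0.02 0 0 0 0"}}

```text
time: 10.58
eef_pos: [0.4643, 0.1963, 0.0231]
orientation: [3.14, 0.001, 2.014]
contact_force: [0.7, 0.8, -0.3]
finger_gap: 0.499
grip_force: 0.0
```

>>> {"fn": "carry_out", "kwargs": {"increments": "0.03 0 -0.03 0 0; 0.06 0 -0.06 0 0; 0.1 -0.02 -0.08 0 0; 0.14 -0.03 -0.08 0 0; 0.18 -0.05 -0.08 0 0; 0.22 -0.06 -0.08 0 0; 0.24 -0.07 -0.08 0 0; 0.24 -0.07 -0.08 0 0; 0.24 -0.07 -0.08 0 0"}}

```text
time: 11.33
eef_pos: [0.2945, 0.3844, 0.1027]
orientation: [3.142, 0.001, 2.022]
contact_force: [0.3, -0.2, 0.2]
finger_gap: 0.5
grip_force: 0.0
```

```bash
cat >> m.py <<'E'
# white-only fit: 130 x 80, square at the orange side
P=world(c,cv2.morphologyEx(w.astype(np.uint8),cv2.MORPH_OPEN,np.ones((5,5))),.03)
cc=R(v[2])@[0,.015]+v[:2];v3,e3=fit(P,.13,.08,.006,[*cc,v[2]])
print("white fit",e3,np.degrees(v3[2]-BA),"line in edge",R(BA).T@(v3[:2]+R(v3[2])@[0,-.04]-B)+[0,.17])
# orange/white boundary pixels
bd=(cv2.dilate(w.astype(np.uint8),np.ones((3,3)))&cv2.dilate(o.astype(np.uint8),np.ones((3,3))))
L=np.array([R(BA).T@(onz(c,p[::-1].astype(float),.03)[:2]-B)+[0,.17] for p in np.argwhere(bd)])
print("boundary n",len(L),"y median",np.median(L[:,1]),"slope",np.degrees(np.arctan(np.polyfit(*L.T,1)[0])),"x range",L[:,0].min(),L[:,0].max())
E
python3 m.py t4.png
```

```text
tcp in board [-0.0802  0.215 ] z 0.1027 yaw err 0.29 [3.1416 0.0005 2.0222] F [ 0.3 -0.2  0.2] gap 0.5000319501517372 t 11.3333
2917 753 fit 0.004163204999537379 in board [-0.0107 -0.1467] -1.8368522676241972 line in edge [-0.0115 -0.0017]
white fit 0.0016732104858544717 -0.12345863018058081 line in edge [-0.0099  0.0053]
boundary n 196 y median -0.015653132584085266 slope 0.017086388462013224 x range -0.07563389943543265 0.055376746086253724
```

View pics/t4.png

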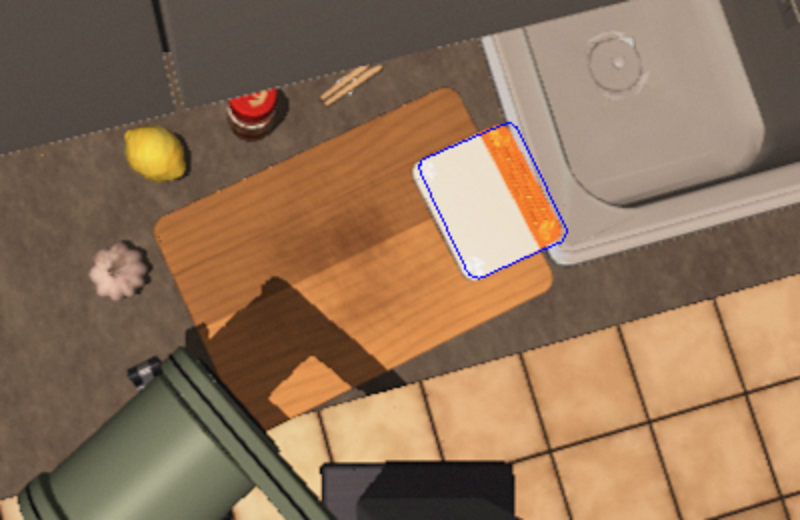

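The overlay is pulled to the right by bright sink pixels. In the crop, the orange/white line runs from about (483,137) to (537,248), close to the board edge. I'll measure the line directly with saturation profiles across it.

```bash
cat > p.py <<'E'
from h import *
np.set_printoptions(precision=4,suppress=True)
c=ctrl.read_camera('top');Sa=cv2.cvtColor(c["color"],cv2.COLOR_RGB2HSV)[:,:,1].astype(np.float32)
Rm=np.array(c["R"]);t=np.array(c["t"]);ca,sa=np.cos(BA),np.sin(BA)
def prof(x,ys,z):  # x,y in board_edge frame
    b=np.c_[np.full(len(ys),x),ys-.17]@np.array([[ca,sa],[-sa,ca]])+B
    X=np.c_[b,np.full(len(ys),z)]@Rm.T+t
    px=np.c_[X[:,0]/X[:,2]*c["fx"]+c["cx"],X[:,1]/X[:,2]*c["fy"]+c["cy"]].astype(np.float32)
    return cv2.remap(Sa,px[None,:,0],px[None,:,1],cv2.INTER_LINEAR)[0]
def cross(x,ys,z):
    s=prof(x,ys,z);return ys[np.argmax(np.abs(np.diff(cv2.blur(s[:,None],(1,5))[:,0])))]
xs=np.arange(-.06,.041,.01)
for n,ys,z in(("line",np.arange(.03,-.018,-.0005),.03),("back",np.arange(.13,.05,-.0005),.03)):
    r=np.array([cross(x,ys,z) for x in xs]);print(n,np.median(r),"slope deg",np.degrees(np.polyfit(xs,r,1)[0]),r)
r=np.array([cross(x,np.arange(.02,-.02,-.0005),.022) for x in(-.1,-.095,-.09,.07,.08,.09,.095)]);print("edge",r)
E
python3 p.py
```

```text
line 0.004499999999999976 slope deg 0.3385659698500329 [0.004  0.0045 0.004  0.0035 0.0045 0.004  0.0045 0.0045 0.004  0.005
 0.0045]
back 0.08649999999999997 slope deg 0.20834828913849457 [0.086  0.086  0.0865 0.0865 0.086  0.087  0.087  0.0865 0.086  0.0865
 0.0865]
edge [0.0015 0.001  0.001  0.0015 0.002  0.0015 0.001 ]
```

The line is 3–5 mm short of the edge and square. That's within tolerance, but one more 4 mm nudge will centre it.

>>> {"fn": "carry_out", "kwargs": {"increments": "-0.04 0.012 0 0 0; -0.08 0.025 0 0 0; -0.12 0.04 0 0 0; -0.16 0.055 0 0 0; -0.19 0.07 0 0 0; -0.21 0.07 0.02 0 0; -0.22 0.07 0.05 0 0; -0.22 0.07 0.075 0 0; -0.22 0.07 0.08 0 0; -0.22 0.07 0.08 0 0"}}

```text
time: 12.32
eef_pos: [0.4538, 0.213, 0.0217]
orientation: [-3.138, 0.0, 2.015]
contact_force: [-0.5, 1.0, 0.7]
finger_gap: 0.5
grip_force: 0.0
```

>>> {"fn": "carry_out", "kwargs": {"increments": "-0.02 0 0 0 0; -0.04 0 0 0 0; -0.055 0 0 0 0; -0.063 0 0 0 0; -0.067 0 0 0 0; -0.07 0 0 0 0; -0.072 0 0 0 0; -0.072 0 0 0 0; -0.06 0 0 0 0; -0.02 0 0 0 0"}}

```text
time: 13.15
eef_pos: [0.465, 0.196, 0.0233]
orientation: [3.139, 0.002, 2.013]
contact_force: [0.6, 1.5, 0.1]
finger_gap: 0.503
grip_force: 0.0
```

>>> {"fn": "carry_out", "kwargs": {"increments": "0.03 0 -0.03 0 0; 0.06 0 -0.06 0 0; 0.1 -0.02 -0.08 0 0; 0.14 -0.03 -0.08 0 0; 0.18 -0.05 -0.08 0 0; 0.22 -0.06 -0.08 0 0; 0.24 -0.07 -0.08 0 0; 0.24 -0.07 -0.08 0 0; 0.24 -0.07 -0.08 0 0"}}

```text
time: 13.9
eef_pos: [0.2933, 0.3849, 0.1026]
orientation: [-3.141, 0.0, 2.023]
contact_force: [-0.4, -0.2, -0.2]
finger_gap: 0.499
grip_force: 0.0
```

```bash
python3 p.py; python3 m.py t5.png
```

```text
line 0.0004999999999999727 slope deg -0.3125224337077221 [ 0.001   0.0005  0.0005  0.001   0.0005  0.0015  0.001  -0.     -0.
  0.001  -0.    ]
back 0.08249999999999996 slope deg 0.23439182528080704 [0.082  0.082  0.083  0.0825 0.0835 0.083  0.0825 0.083  0.083  0.0825
 0.0825]
edge [0.0015 0.001  0.001  0.0015 0.002  0.0015 0.001 ]
tcp in board [-0.0802  0.2147] z 0.1026 yaw err 0.23 [-3.1413  0.0005  2.0211] F [ 0.1  0.4 -0.1] gap 0.4986019057766534 t 13.95
2936 750 fit 0.0043896946271103875 in board [-0.011  -0.1506] -1.84352948750777 line in edge [-0.0118 -0.0056]
white fit 0.0016633371117718851 -0.008158153768384328 line in edge [-0.01    0.0017]
boundary n 195 y median -0.016991622664564943 slope -0.5687462408244943 x range -0.07649585632552197 0.055481552180271454
```

View pics/t5.png

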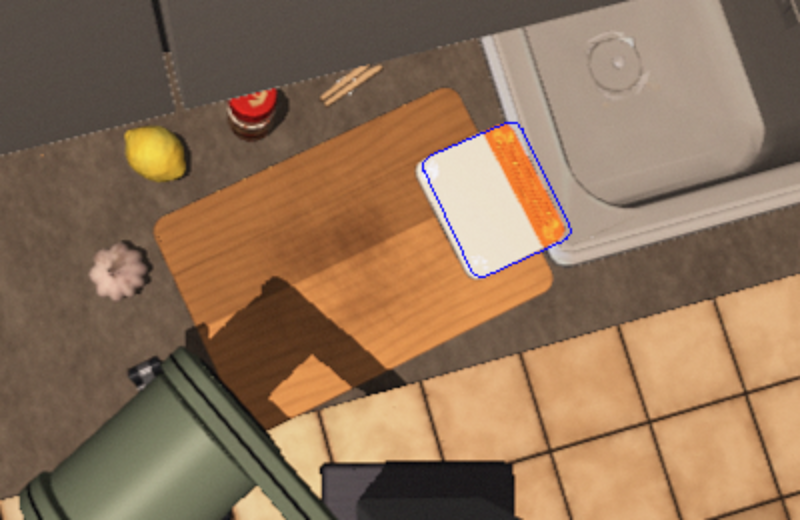

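The orange/white line now runs along the board's end edge, within about 1–2 mm and square. It goes from crop (487,135) to (541,247). The bystanders haven't moved and the arm is clear, so I'm handing in.

```bash
python3 -c "
from cell import ctrl
print(ctrl.close_job())"
```

```text
the job is handed in; nothing more can be done
None
```

The job is handed in (no verdict came back): by the camera, the scraper's orange/white line lies within about 2 mm of the board's right-hand end edge and square to it, about 10 mm off the centre line, with the bystanders where they were and the arm clear.

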